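Fold down the hook and hang up the air-conditioner remote

TASK

On the side of the black drawer unit a small steel hook is folded up flat. Gently fold it outward and down, all the way to its stop, then lift the air-conditioner remote out of its desk stand and hang it by the eye of its cradle on the hook, behind the upturned tip. The hook is bent from use, so work by feel and do not force anything, and leave the other things on the desk where they are.

Things in the scene. Friction and masses are not known exactly. Their poses are not given: they have to be found in the camera images.
- hook_hinge (a point): Hinge pin of the hook, 200 mm above the desk, 9 mm out from the middle of the -y side face of the black drawer unit. Axes of the unit: -y straight out of the face, x along it (the pin), z up. The hook is bent: on its stop it points up to 0.11 rad to either side and 0.07 rad above or below level, so its tip is up to 9 mm off sideways, 6 mm in height; no reading shows this.
- drawer_unit: Fixed black drawer unit, 260 (x) x 200 (y) x 255 mm high, origin under its centre; hook on its -y side. A white telephone on its top, at most 51 mm high, starts 107 mm in from the hook's face; nearer that face the top is bare.
- hook (a joint): Steel hook, rad: 0 = standing flat along the face, 1.57 = folded out on its hard stop. Bar 8 x 8 mm, pin to tip 85 mm (folded up, 30 mm above the unit's top: catch it from behind). At the tip an 8 mm thick lip rises 10 mm over the bar's upper face. Stiff hinge (3 N at the tip), stays as left. At most 30 N from the robot (squeezing counts), 20 N from the remote.
- remote: White remote in a grey hanging cradle, loose, 130 to 210 g, 183 mm high, standing upright in the stand; origin under its centre, z up. Lower body 50 (x) x 22 (y) x 128 mm. Above it an eye passing through along y: 12 mm wide (x), from z = 128 to 152 mm. Over the eye a solid header 37 (x) x 10 (y) mm, z = 152 to 183 mm, to be pinched across y from above.
- remote_eye (a point): Middle of the upper edge of the eye in the cradle, 152 mm above the remote's underside, axes as the remote: this edge rests on the hook's bar when it hangs.
- stand: Fixed grey desk stand, open box 68 (x) x 42 (y) x 60 mm high with 4 mm walls, its floor 6 mm above the desk; origin under its centre. The remote stands loosely in it, lift it more than 60 mm to clear.
- pen_cup: Dark steel pen cup, loose, 76 mm across, 95 mm high, pens to 160 mm; origin under its centre. It and the stand may swap places.
- stapler: Orange stapler, loose, 35 (x) x 130 (y) x 45 mm, origin under its centre.
- calculator: Grey desk calculator, loose, 150 (x) x 100 (y) x 21 mm, origin under its centre.
- mouse: Black mouse, loose, 100 (x) x 58 (y) x 34 mm, origin under its centre.
- tape_dispenser: Black tape dispenser with a yellow roll, loose, 140 (x) x 55 (y) x 94 mm, origin under its centre.
- mug: White mug, loose, 80 mm across, 90 mm high, origin under its centre.

How it is judged:
On the way:
1. the hook is folded out to its stop and nothing hangs on it yet (value of joint hook above 1.53 rad and contact force between remote and hook below 0.05 N), for 0.2 s.
At the end, for the whole second after the job is handed in: Hook on its stop (over 1.53 rad); the remote hangs on it by its eye, its weight on the bar, 15 to 75 mm out from the hinge pin, eye edge within 15 mm sideways of the pin and -6 to 12 mm of its height, within 0.25 rad of upright, swaying under 0.12 m/s at most, let go (value of joint hook above 1.53 rad and contact force between remote and hook above 0.2 N and y of remote_eye in the frame of hook_hinge between -0.075 and -0.015 m and x of remote_eye in the frame of hook_hinge between -0.015 and 0.015 m and z of remote_eye in the frame of hook_hinge between -0.006 and 0.012 m and angle between remote's own z axis and vertical below 0.25 rad and linear speed of remote below 0.12 m/s); the robot touches nothing.
It fails at once if the fingers or the arm load the hook with more than 30 N (contact force between any of the fingers, the arm and hook above 30 N).
It fails at once if the remote and its cradle are pressed on the hook with more than 20 N (contact force between remote and hook above 20 N).
It fails at once if a bystander is moved more than 30 mm (distance of any of pen_cup, stapler, calculator, mouse, tape_dispenser, mug from where it was at the start of the episode above 0.03 m).
It also fails if it takes over 72 s, if anything falls off the work surface, if the arm or the gripper's body presses on something with over 40 N, if the wrist force passes 120 N, or if a joint passes its speed limit or range.

ROBOT

A 6-joint arm with a two-finger parallel gripper is mounted at the origin on the work surface. World frame = base frame: x ahead of the robot, y to its left, z up, the work surface at z = 0. Lengths are in m, angles in rad, forces in N, time in s.
With the tool pointing down it reaches from about 0.3 to 0.775 m from the base axis. Payload 14.6 kg.
Tool frame: the origin (TCP) lies midway between the tips of the shut fingers; the grasp point (between the pads) lies r.tcp_to_grasp behind it (r.tcp_to_grasp is the distance from the TCP to the grasp point, in m); z points along the fingers, y is the line along which they close (so a half turn about z gives the same grasp; the last joint's range is limited). The gripper opens to 85 mm and grips with 20 to 120 N. Pads are 22 mm wide; open, the fingers measure 114 mm over their backs; the gripper's body (76 mm by 85 mm) begins 54 mm behind the grasp point. The pads swing forward as they close: fully open they stand 13 mm farther back than shut.
Start: joints at [1.273, 0.3, 1.521, -0, 1.321, -0.067], TCP at [0.126, 0.535, 0.231] pointing down, gripper open.
Joint ranges: [-3.03, 3.03], [-0.79, 2.21], [0.23, 2.52], [-1.04, 4.18], [0, 3.07], [-2.55, 2.55]. Speed limits (rad/s): [2.22, 2.22, 2.57, 3.14, 3.14, 3.14].

INTERFACE

Orientations are given as a unit quaternion [w, x, y, z].
In Python, from workcell import r, vision gives the robot as it stands.
- The arm moves only by the tool step_arm, never from a script. Its argument "moves" is a list of rows, each a list of 3 entries, a list of its own where there are three numbers: the opening, from -1 (shut) to 1 (fully open), then the shift along the world's x, y, z in units of 25 mm (1.0 is 25 mm), then the turn, a rotation vector about the world's x, y, z in units of 6 degrees (1.0 is 6 degrees). In form: [[jaw, [x, y, z], [rx, ry, rz]], ...]. A call has 1 to 10 rows; each row is the pose to reach, as a shift and turn from the pose commanded when the call began; what a row does not reach only later rows make up. A row lasts 1/10 s, in which the tool goes at most 50 mm and 8.59 degrees, less where a joint would pass 70% of its speed; a pose out of reach is approached as far as the arm can. A call with a gripper value outside its range is refused whole. The fingers move at their own pace and stop on an object; "squeeze" is the grip in N (left out, the last holds). Time passes only in rows, so rows that repeat a pose let the fingers close. It gives the time, the measured TCP pose, the force, the opening and the grip force at its end, in the units of the state.
- r.observe(): the state, without advancing time (a new reading comes with each control period).
- vision.get_image(name): name is "side" or "top"; returns a dict with "color" (420x560x3 uint8, red, green, blue), "K" (3x3 intrinsics, pixels), "rvec" (rotation vector, rad) and "tvec" (3), from world to camera coordinates, as OpenCV has them. Camera axes: x right, y down, z forward; pixel columns grow to the right and rows downward; lengths in m; the calibration is good to about 2 mm. A picture is of the moment at which its call begins. There is no depth.
- r.hand_in(): hands the job in; it is judged then, once.
The state is a dict: "clock": time; "qpos": joint angles; "qvel": joint speeds; "joint_torque": joint torques, N m; "ee_pos": TCP position; "tool_rot": TCP orientation; "ft_force": force on the tool from outside, world axes, zero at the start; "torque": the same for the moment, N m; "opening": opening from 0.0 (shut) to 1.0 (fully open); "gripper_force": force on a finger pad.
Only numpy, scipy, OpenCV 4.12 (cv2) and the standard library are available. Lean on these libraries where they do the work, as an engineer would, in place of code of your own. Each camera call takes 0.05 s, during which the arm holds its last target. There are 200 camera calls.

## Working session

There is one attempt and no reset: what is moved stays moved. The work goes in short steps, Python scripts to look and compute and a tool call to move; the robot and the scene stay as the last step left them, time stands still between calls to the robot, and variables do not carry over. Pictures are saved under pics/ and viewed, at most 10 in all, crops included, and the job is handed in when it is done.

Besides the shell and the picture viewer there is one more tool, called after "Emit:" as name(argument=value, ...), one argument or row to a line, values as JSON. step_arm: Moves the arm, as the interface text tells. Its arguments: {"type":"object","properties":{"moves":{"type":"array","items":{"type":"array"}},"squeeze":{"type":"number"}},"required":["moves"]}

```bash
mkdir -p pics
python3 - <<'E'
from workcell import r, vision
import cv2,numpy as np
for n in("top","side"):
    d=vision.get_image(n); cv2.imwrite(f"pics/{n}0.png",d["color"][:,:,::-1])
    R=cv2.Rodrigues(d["rvec"])[0]; print(n,d["K"],(-R.T@d["tvec"].ravel()),R.round(3))
print(r.observe(),r.tcp_to_grasp)
E
```

```text
top [[528.04718385   0.         288.8844578 ]
 [  0.         528.04718385 207.99240398]
 [  0.           0.           1.        ]] [0.39535994 0.01316903 1.43542467] [[ 0.029 -1.     0.007]
 [-0.988 -0.03  -0.152]
 [ 0.152 -0.003 -0.988]]
side [[428.87794426   0.         274.48031434]
 [  0.         428.87794426 205.09165169]
 [  0.           0.           1.        ]] [1.02631354 0.79980528 0.83537846] [[-0.879  0.476  0.019]
 [ 0.281  0.55  -0.787]
 [-0.385 -0.686 -0.617]]
{'clock': 0.1, 'qpos': array([ 1.27335343e+00,  3.00445893e-01,  1.52151101e+00, -3.20445795e-05,
        1.32068201e+00, -6.65919084e-02]), 'qvel': array([-0.00039365, -0.00061689, -0.00367584,  0.00146788,  0.00133859,
       -0.00167967]), 'joint_torque': array([ 3.63715117e-06, -5.44365835e+01, -3.62375343e+01, -1.39765098e-04,
        2.97191291e-03,  1.91006012e-05]), 'ee_pos': array([0.12578993, 0.53521469, 0.23076478]), 'tool_rot': array([-7.94281267e-05,  1.15165399e-01,  9.93346192e-01, -5.17295193e-04]), 'ft_force': array([ 0.39999321, -0.01225543, -0.26947864]), 'torque': array([-0.05690975, -0.00901142, -0.03909686]), 'gripper_force': 0.0, 'opening': 0.9977768505339799} 0.0187
```

View pics/top0.png

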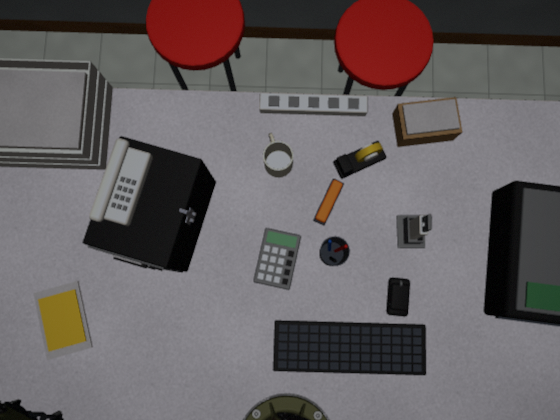

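View pics/side0.png

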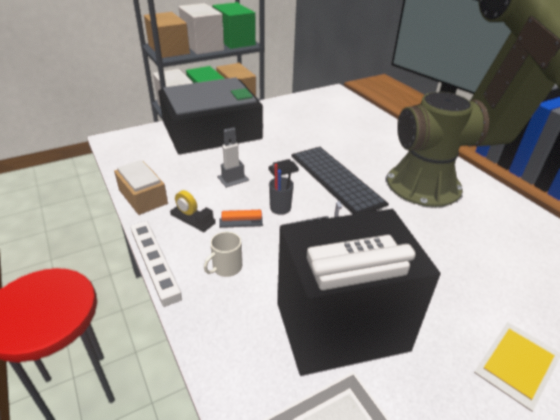

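The top view shows the unit with its hook at about (188,215), on the right-hand face. The remote stands in its stand at (412,230), and the pen cup is at (335,251). The side view shows the remote at (230,155) and the hook tip at (338,210). I'll zoom in on both.

Run:
```python
import cv2,numpy as np
t=cv2.imread("pics/top0.png");s=cv2.imread("pics/side0.png")
b=lambda im:cv2.convertScaleAbs(im,alpha=1.6,beta=25)
a=cv2.resize(b(t[130:280,80:230]),(400,400)) ;c=cv2.resize(b(t[205:255,385:445]),(400,333))
e=cv2.resize(b(s[115:195,200:270]),(263,300))
cv2.imwrite("pics/z1.png",np.hstack([cv2.resize(b(t[130:280,80:225]),(580,600))]))
im=np.zeros((600,800,3),np.uint8); im[:300,:360]=cv2.resize(b(t[205:255,385:445]),(360,300)); im[:480,400:800]=cv2.resize(b(s[115:195,205:272]),(400,480)); im[300:600,:360]=cv2.resize(b(s[195:245,310:370]),(360,300))
cv2.imwrite("pics/z2.png",im)
```

```text
(no output)
```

View pics/z1.png

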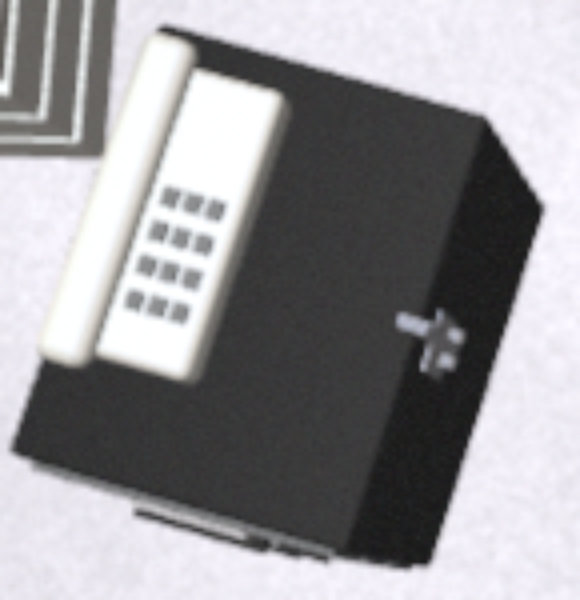

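View pics/z2.png

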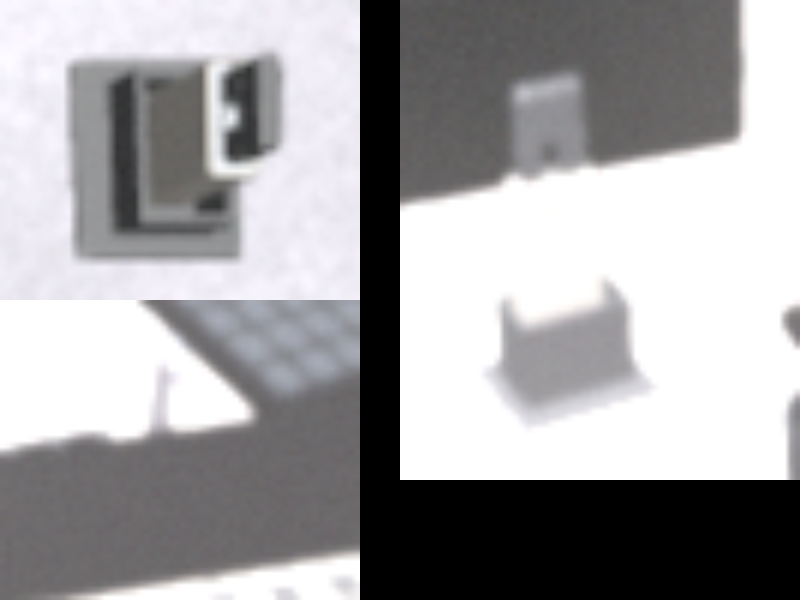

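z1 shows the unit's top corners at about (201,159), (166,267), (83,242) and (120,137), with the folded hook's tip at (179.5,210). z2 shows the header top at about (430,222) in the top view and (229.6,129) in the side view. The remote's x runs roughly along world x.

```bash
cat > h.py <<'E'
import numpy as np,cv2
from workcell import r,vision
def cam(n):
    d=vision.get_image(n); return d
def ray(d,p):
    R=cv2.Rodrigues(d["rvec"])[0]; c=-R.T@np.ravel(d["tvec"]); v=R.T@np.linalg.inv(d["K"])@np.array([p[0],p[1],1.]); return c,v
def onz(d,p,z):
    c,v=ray(d,p); return c+v*(z-c[2])/v[2]
def tri(a,p,b,q):
    c1,v1=ray(a,p);c2,v2=ray(b,q); s=np.linalg.lstsq(np.c_[v1,-v2],c2-c1,rcond=None)[0]
    x1,x2=c1+s[0]*v1,c2+s[1]*v2; return (x1+x2)/2,np.linalg.norm(x1-x2)
def proj(d,P): return cv2.projectPoints(np.array(P,float).reshape(-1,1,3),d["rvec"],d["tvec"],d["K"],None)[0].reshape(-1,2)
E
python3 - <<'E'
from h import *
np.set_printoptions(precision=4,suppress=True)
t=cam("top");s=cam("side")
z=lambda X,Y,k,ox,oy:((X+.5)/k-.5+ox,(Y+.5)/k-.5+oy)
C=[onz(t,z(X,Y,4,80,130),.255) for X,Y in((485,118),(345,548),(12,450),(160,28))]
for i in range(4):
    e=C[(i+1)%4]-C[i]; print(C[i],np.linalg.norm(e),np.degrees(np.arctan2(e[1],e[0])))
print("tip",onz(t,z(398,321,4,80,130),.285))
print("plate",[onz(t,z(X,Y,6,385,205),0.0) for X,Y in((70,60),(240,60),(240,258),(76,258))])
a=z(258,57,6,385,205);b=z(282,57,6,385,205);c=z(280,150,6,385,205);dd=z(258,160,6,385,205)
print("hdr",[onz(t,p,.189) for p in(a,b,c,dd)])
print(tri(t,z(270,105,6,385,205),s,z(547,83,5.97,138,115) if 0 else ((547-400+.5)/5.97-.5+205,(83+.5)/6-.5+115)))
print("hooktip",tri(t,z(400,321,4,80,130),s,(310-.5+165.5/6,195-.5+368/6)))
# remote body side view & hdr side corners
for X,Y in((513,92),(580,75)): print(onz(s,((X-400+.5)/5.97-.5+205,(Y+.5)/6-.5+115),.189))
E
```

```text
[0.6841 0.215  0.255 ] 0.25527175924026935 165.40223026399127
[0.437  0.2793 0.255 ] 0.19527554170794992 75.4824023637131
[0.486  0.4684 0.255 ] 0.253614235793531 -14.51899152567888
[0.7315 0.4048 0.255 ] 0.19563358481991552 -104.03222126491146
tip [0.5608 0.2514 0.285 ]
plate [array([ 0.6065, -0.2861,  0.    ]), array([ 0.6088, -0.3641,  0.    ]), array([ 0.518 , -0.3632,  0.    ]), array([ 0.5158, -0.2886,  0.    ])]
hdr [array([ 0.5822, -0.3216,  0.189 ]), array([ 0.5824, -0.3312,  0.189 ]), array([ 0.5452, -0.3299,  0.189 ]), array([ 0.5409, -0.3211,  0.189 ])]
(array([ 0.5635, -0.3263,  0.1897]), np.float64(0.001182021158475707))
hooktip (array([0.5753, 0.2767, 0.1673]), np.float64(0.006615607409585985))
[ 0.5832 -0.3269  0.189 ]
[ 0.5442 -0.3284  0.189 ]
```

Emit:
step_arm(
  moves=[
    [-1, [0, 0, 2], [0, 0, 0]],
    [-1, [0, 0, 4], [0, 0, 0]],
    [-1, [0, 0, 6], [0, 0, 0]],
    [-1, [1.5, -1, 7], [0, 0, -0.2]],
    [-1, [3.2, -2, 7], [0, 0, -0.2]],
    [-1, [5, -3, 7], [0, 0, -0.2]],
    [-1, [6.7, -4, 7], [0, 0, -0.2]],
    [-1, [8.5, -5, 7], [0, 0, -0.2]],
    [-1, [10.2, -6, 7], [0, 0, -0.2]],
    [-1, [12, -7, 7], [0, 0, -0.2]],
  ],
  squeeze=20,
)

```text
clock: 1.2
ee_pos: [0.4241, 0.3607, 0.4063]
tool_rot: [-0.0, 0.126, 0.992, 0.0]
ft_force: [0.1, 0.3, 1.3]
opening: -0.001
gripper_force: 0.0
```

Emit:
step_arm(
  moves=[
    [-1, [1.7, -1, 0], [0, 0, 0]],
    [-1, [3.4, -2, 0], [0, 0, 0]],
    [-1, [5.7, -3.4, 0], [0, 0, 0]],
    [-1, [5.7, -3.4, 0], [0, 0, 0]],
    [-1, [5.7, -3.4, 0], [0, 0, 0]],
  ],
)

```text
clock: 1.7
ee_pos: [0.5669, 0.2754, 0.4048]
tool_rot: [-0.001, 0.127, 0.992, -0.001]
ft_force: [0.2, 0.4, 0.3]
opening: 0.002
gripper_force: 0.0
```

Emit:
step_arm(
  moves=[
    [-1, [0, 0, -1.5], [0, 0, 0]],
    [-1, [0, 0, -3], [0, 0, 0]],
    [-1, [0, 0, -4.2], [0, 0, 0]],
    [-1, [0, 0, -5], [0, 0, 0]],
    [-1, [0, 0, -5.5], [0, 0, 0]],
    [-1, [0, 0, -5.5], [0, 0, 0]],
  ],
)

```text
clock: 2.3
ee_pos: [0.5643, 0.2776, 0.2676]
tool_rot: [-0.001, 0.125, 0.992, -0.001]
ft_force: [0.2, -1.1, 0.5]
opening: -0.0
gripper_force: 0.0
```

Run:
```python
from h import *
b=lambda im:cv2.convertScaleAbs(im,alpha=1.6,beta=25)[:,:,::-1]
im=np.zeros((400,800,3),np.uint8)
t=cam("top");s=cam("side");print(r.observe()["ee_pos"])
im[:,:400]=cv2.resize(b(t["color"][160:240,140:220]),(400,400));im[:,400:]=cv2.resize(b(s["color"][160:240,300:380]),(400,400))
cv2.imwrite("pics/c1.png",im)
```

```text
[0.56505964 0.27763227 0.27001003]
```

View pics/c1.png

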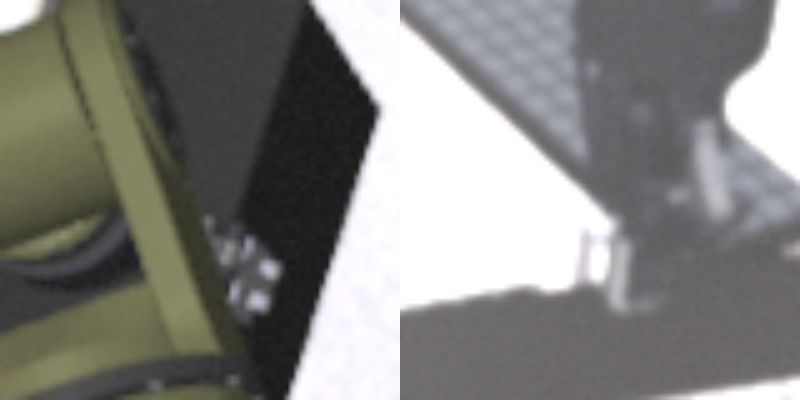

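The side crop shows the shut fingers at about (424,214), just behind the hook tip at (417,210). I'll push outward from here.

Emit:
step_arm(
  moves=[
    [-1, [-0.04, -0.15, 0], [0, 0, 0]],
    [-1, [-0.08, -0.31, 0], [0, 0, 0]],
    [-1, [-0.1, -0.39, 0], [0, 0, 0]],
    [-1, [-0.12, -0.46, 0], [0, 0, 0]],
    [-1, [-0.14, -0.54, 0], [0, 0, 0]],
    [-1, [-0.16, -0.62, 0], [0, 0, 0]],
    [-1, [-0.18, -0.7, 0], [0, 0, 0]],
    [-1, [-0.2, -0.77, 0], [0, 0, 0]],
  ],
)

```text
clock: 3.2
ee_pos: [0.5601, 0.2579, 0.2689]
tool_rot: [0.0, 0.125, 0.992, 0.0]
ft_force: [0.9, 3.7, 2.7]
opening: -0.004
gripper_force: 1.7
```

Emit:
step_arm(
  moves=[
    [-1, [-0.04, -0.15, 0], [0, 0, 0]],
    [-1, [-0.08, -0.31, 0], [0, 0, 0]],
    [-1, [-0.12, -0.46, 0], [0, 0, 0]],
    [-1, [-0.16, -0.62, 0], [0, 0, 0]],
    [-1, [-0.2, -0.77, 0], [0, 0, 0]],
    [-1, [-0.24, -0.93, 0], [0, 0, 0]],
    [-1, [-0.28, -1.08, 0], [0, 0, 0]],
    [-1, [-0.32, -1.24, 0], [0, 0, 0]],
  ],
)

```text
clock: 4.0
ee_pos: [0.552, 0.2266, 0.2686]
tool_rot: [-0.0, 0.126, 0.992, -0.0]
ft_force: [0.3, 3.0, -1.1]
opening: 0.0
gripper_force: 1.3
```

Emit:
step_arm(
  moves=[
    [-1, [-0.03, -0.12, -0.05], [0, 0, 0]],
    [-1, [-0.06, -0.23, -0.1], [0, 0, 0]],
    [-1, [-0.09, -0.35, -0.17], [0, 0, 0]],
    [-1, [-0.12, -0.46, -0.25], [0, 0, 0]],
    [-1, [-0.15, -0.58, -0.31], [0, 0, 0]],
    [-1, [-0.18, -0.7, -0.4], [0, 0, 0]],
    [-1, [-0.21, -0.81, -0.5], [0, 0, 0]],
    [-1, [-0.24, -0.93, -0.6], [0, 0, 0]],
  ],
)

```text
clock: 4.8
ee_pos: [0.546, 0.2035, 0.2535]
tool_rot: [-0.0, 0.126, 0.992, -0.0]
ft_force: [0.4, 0.8, 3.2]
opening: -0.003
gripper_force: 1.2
```

Emit:
step_arm(
  moves=[
    [-1, [-0.01, -0.04, -0.16], [0, 0, 0]],
    [-1, [-0.03, -0.1, -0.32], [0, 0, 0]],
    [-1, [-0.05, -0.18, -0.48], [0, 0, 0]],
    [-1, [-0.07, -0.26, -0.62], [0, 0, 0]],
    [-1, [-0.09, -0.34, -0.77], [0, 0, 0]],
    [-1, [-0.11, -0.42, -0.91], [0, 0, 0]],
    [-1, [-0.12, -0.47, -1.04], [0, 0, 0]],
    [-1, [-0.14, -0.53, -1.18], [0, 0, 0]],
    [-1, [-0.15, -0.57, -1.3], [0, 0, 0]],
  ],
)

```text
clock: 5.7
ee_pos: [0.5423, 0.1891, 0.221]
tool_rot: [0.0, 0.126, 0.992, -0.0]
ft_force: [-0.3, -1.6, 3.9]
opening: 0.0
gripper_force: 1.9
```

Emit:
step_arm(
  moves=[
    [-1, [-0.01, -0.02, -0.08], [0, 0, 0]],
    [-1, [-0.01, -0.04, -0.16], [0, 0, 0]],
    [-1, [-0.02, -0.06, -0.24], [0, 0, 0]],
    [-1, [-0.02, -0.08, -0.32], [0, 0, 0]],
    [-1, [-0.02, -0.09, -0.4], [0, 0, 0]],
  ],
)

```text
clock: 6.2
ee_pos: [0.5418, 0.1871, 0.2111]
tool_rot: [-0.0, 0.126, 0.992, -0.0]
ft_force: [-0.2, -1.8, 3.7]
opening: -0.003
gripper_force: 1.9
```

Emit:
step_arm(
  moves=[
    [-1, [0, -0.01, -0.05], [0, 0, 0]],
    [-1, [0, -0.01, -0.1], [0, 0, 0]],
    [-1, [0, -0.02, -0.14], [0, 0, 0]],
  ],
)

```text
clock: 6.5
ee_pos: [0.5418, 0.1867, 0.2076]
tool_rot: [-0.0, 0.126, 0.992, -0.0]
ft_force: [-0.3, -1.7, 2.5]
opening: 0.002
gripper_force: 1.8
```

Emit:
step_arm(
  moves=[
    [-1, [0, 0, -0.05], [0, 0, 0]],
    [-1, [0, 0, -0.05], [0, 0, 0]],
  ],
)

```text
clock: 6.7
ee_pos: [0.5418, 0.1867, 0.2065]
tool_rot: [0.0, 0.126, 0.992, -0.0]
ft_force: [-1.9, -3.2, 4.5]
opening: 0.001
gripper_force: 2.2
```

Emit:
step_arm(
  moves=[
    [-1, [0, 0, -0.04], [0, 0, 0]],
    [-1, [0, 0, -0.04], [0, 0, 0]],
  ],
)

```text
clock: 6.9
ee_pos: [0.5419, 0.1867, 0.2061]
tool_rot: [0.0, 0.126, 0.992, 0.0]
ft_force: [-3.3, -2.7, 7.6]
opening: 0.001
gripper_force: 4.2
```

Emit:
step_arm(
  moves=[
    [-1, [0, 0, -0.04], [0, 0, 0]],
    [-1, [0, 0, -0.04], [0, 0, 0]],
  ],
)

```text
clock: 7.1
ee_pos: [0.5421, 0.1866, 0.2056]
tool_rot: [0.001, 0.126, 0.992, 0.0]
ft_force: [-5.3, -3.7, 12.6]
opening: 0.004
gripper_force: 6.3
```

Emit:
step_arm(
  moves=[
    [-1, [0, 0.0, 0.3], [0, 0, 0]],
    [-1, [0, 0, 1], [0, 0, 0]],
    [-1, [0, 0, 2.5], [0, 0, 0]],
    [-1, [0, 0, 4.5], [0, 0, 0]],
    [0, [0, -1, 6], [0, 0, 0.6]],
    [1, [0, -3, 7], [0, 0, 1.2]],
    [1, [0, -5, 7], [0, 0, 2]],
    [1, [0, -7, 7], [0, 0, 2.3]],
    [1, [0, -9, 7], [0, 0, 2.3]],
    [1, [0, -11, 7], [0, 0, 2.3]],
  ],
)

```text
clock: 8.1
ee_pos: [0.5415, -0.0846, 0.3795]
tool_rot: [0.0, 0.005, 1.0, 0.0]
ft_force: [1.2, 0.4, 0.6]
opening: 0.994
gripper_force: 0.0
```

Run:
```python
from h import *
np.set_printoptions(precision=4,suppress=True)
b=lambda im:cv2.convertScaleAbs(im,alpha=1.6,beta=25)[:,:,::-1]
im=np.zeros((400,800,3),np.uint8)
t=cam("top");s=cam("side");o=r.observe();print(o["ee_pos"],o["ft_force"])
im[:,:400]=cv2.resize(b(t["color"][180:230,180:230]),(400,400));im[:,400:]=cv2.resize(b(s["color"][190:240,300:350]),(400,400))
cv2.imwrite("pics/c2.png",im)
pin=np.array([.5574,.2364,.2]);out=np.array([-.2504,-.9681,0])
for n,d,ox,oy in(("top",t,180,180),("side",s,300,190)):
  print(n,((proj(d,[pin+out*k+[0,0,.004] for k in(0,.077)]+[pin+out*.081+[0,0,.014]])-[ox,oy]+.5)*8).round(0).tolist())
```

```text
[ 0.5415 -0.0877  0.3789] [ 0.3988  1.7032 -0.381 ]
top [[102.0, 297.0], [353.0, 370.0], [362.0, 369.0]]
side [[272.0, 323.0], [182.0, 155.0], [181.0, 120.0]]
```

View pics/c2.png

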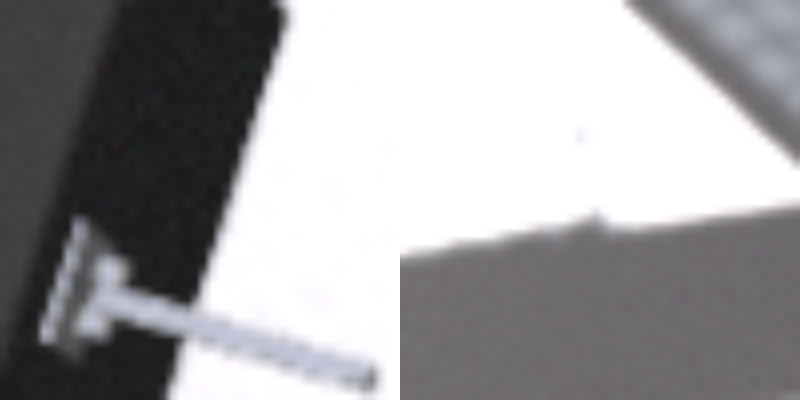

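The top crop shows the bar folded out from the bracket at (193,217) to the tip at (226,227), along the nominal line with hardly any sideways bend. Next I go to the remote.

Emit:
step_arm(
  moves=[
    [1, [0.2, -2, 0], [0, 0, 0.1]],
    [1, [0.4, -4, 0], [0, 0, 0.1]],
    [1, [0.6, -6, -1], [0, 0, 0.1]],
    [1, [0.8, -8, -2.5], [0, 0, 0.1]],
    [1, [0.89, -9.57, -4], [0, 0, 0.1]],
    [1, [0.89, -9.57, -4.8], [0, 0, 0.1]],
    [1, [0.89, -9.57, -4.8], [0, 0, 0.1]],
    [1, [0.89, -9.57, -4.8], [0, 0, 0.1]],
    [1, [0.89, -9.57, -4.8], [0, 0, 0.1]],
  ],
)

```text
clock: 9.1
ee_pos: [0.5649, -0.3213, 0.2618]
tool_rot: [0.001, -0.0, 1.0, -0.001]
ft_force: [-0.4, 0.3, 0.4]
opening: 0.999
gripper_force: 0.0
```

Run:
```python
from h import *
np.set_printoptions(precision=4,suppress=True)
o=r.observe();print(o["ee_pos"],o["tool_rot"])
t=cam("top"); im=t["color"].astype(float)
cv2.imwrite("pics/top1.png",t["color"][:,:,::-1])
# bar line over the desk: sat-like darkness
g=255-im.mean(2)
P=[]
for u in range(207,226):
    c=g[214:236,u]; bg=np.median(np.r_[c[:4],c[-4:]]); w=np.clip(c-bg-12,0,None)
    if w.sum()>20:
        v=(w*np.arange(214,236)).sum()/w.sum(); P.append((u,v,w.sum()))
out=np.array([-.2504,-.9681,0]);ux=np.array([.9681,-.2504,0]);pin=np.array([.5574,.2364,.2])
for p in P:
    q=onz(t,p[:2],.205)-pin; print(p, (q@out*1e3).round(1),(q@ux*1e3).round(1))
```

```text
[ 0.5649 -0.3213  0.2618] [ 0.0014 -0.0004  1.     -0.0007]
(207, np.float64(221.1009771986971), np.float64(102.33333333333329)) 36.6 -0.6
(208, np.float64(221.8188854489164), np.float64(107.6666666666666)) 39.4 -1.5
(209, np.float64(222.2962962962963), np.float64(85.49999999999993)) 41.9 -2.0
(210, np.float64(222.27467811158797), np.float64(77.66666666666663)) 44.2 -1.3
(211, np.float64(222.4714003944773), np.float64(84.5)) 46.6 -1.1
(212, np.float64(223.03241491085902), np.float64(102.83333333333329)) 49.2 -1.7
(213, np.float64(223.22360248447205), np.float64(107.33333333333331)) 51.6 -1.4
(214, np.float64(223.486013986014), np.float64(95.33333333333334)) 54.0 -1.4
(215, np.float64(223.76942355889727), np.float64(133.0)) 56.5 -1.4
(216, np.float64(224.19642857142856), np.float64(111.99999999999997)) 59.0 -1.7
(217, np.float64(224.12844036697248), np.float64(90.83333333333323)) 61.2 -0.9
(218, np.float64(224.86714542190305), np.float64(92.83333333333339)) 64.0 -1.9
(219, np.float64(225.26262626262624), np.float64(82.50000000000004)) 66.5 -2.1
(220, np.float64(225.22319474835888), np.float64(76.16666666666663)) 68.7 -1.4
(221, np.float64(225.36563876651982), np.float64(75.66666666666663)) 71.1 -1.0
(222, np.float64(225.98579040852576), np.float64(93.8333333333333)) 73.8 -1.8
(223, np.float64(226.37866666666667), np.float64(124.99999999999999)) 76.3 -2.0
(224, np.float64(226.47411444141687), np.float64(122.3333333333333)) 78.6 -1.6
(225, np.float64(227.04209445585218), np.float64(162.3333333333333)) 81.3 -2.2
```

Emit:
step_arm(
  moves=[
    [1, [0, 0, -0.8], [0, 0, 0]],
    [1, [0, 0, -1.6], [0, 0, 0]],
    [1, [0, 0, -2.4], [0, 0, 0]],
    [1, [0, 0, -2.4], [0, 0, 0]],
    [1, [0, 0, -2.4], [0, 0, 0]],
  ],
)

```text
clock: 9.65
ee_pos: [0.5646, -0.3219, 0.2013]
tool_rot: [0.001, -0.0, 1.0, -0.0]
ft_force: [1.1, -0.3, 0.3]
opening: 1.002
gripper_force: 0.0
```

Emit:
step_arm(
  moves=[
    [1, [-0.03, -0.2, -0.6], [0, 0, 0]],
    [1, [-0.03, -0.2, -1.2], [0, 0, 0]],
    [1, [-0.03, -0.2, -1.5], [0, 0, 0]],
    [1, [-0.03, -0.2, -1.5], [0, 0, 0]],
    [-1, [-0.03, -0.2, -1.5], [0, 0, 0]],
    [-1, [-0.03, -0.2, -1.5], [0, 0, 0]],
    [-1, [-0.03, -0.2, -1.5], [0, 0, 0]],
    [-1, [-0.03, -0.2, -1.5], [0, 0, 0]],
    [-1, [-0.03, -0.2, -1.5], [0, 0, 0]],
    [-1, [-0.03, -0.2, -1.5], [0, 0, 0]],
  ],
  squeeze=30,
)

```text
clock: 10.65
ee_pos: [0.5634, -0.3272, 0.1623]
tool_rot: [0.0, 0.0, 1.0, -0.0]
ft_force: [0.6, 0.2, 1.4]
opening: 0.113
gripper_force: 33.3
```

Emit:
step_arm(
  moves=[
    [-1, [0, 0, 0.5], [0, 0, 0]],
    [-1, [0, 0, 1.5], [0, 0, 0]],
    [-1, [0, 0, 3], [0, 0, 0]],
    [-1, [0, 0, 4.5], [0, 0, 0]],
    [-1, [0, 0, 6], [0, 0, 0]],
    [-1, [0, 0, 7.5], [0, 0, 0]],
    [-1, [0, 0, 8], [0, 0, 0]],
    [-1, [0, 0, 8], [0, 0, 0]],
  ],
)

```text
clock: 11.45
ee_pos: [0.5634, -0.3273, 0.3638]
tool_rot: [0.001, 0.0, 1.0, -0.001]
ft_force: [-0.2, 0.0, -2.3]
opening: 0.11
gripper_force: 32.8
```

Emit:
step_arm(
  moves=[
    [-1, [0, 1.2, 0], [0, 0, 0]],
    [-1, [0, 2.7, 0], [0, 0, -0.3]],
    [-1, [-0.2, 4.2, 0], [0, 0, -0.6]],
    [-1, [-0.4, 5.7, 0], [0, 0, -0.9]],
    [-1, [-0.6, 7.2, 0], [0, 0, -1.2]],
    [-1, [-0.7, 8.7, 0], [0, 0, -1.5]],
    [-1, [-0.8, 10.2, 0], [0, 0, -1.8]],
    [-1, [-1, 11.7, 0], [0, 0, -2.1]],
    [-1, [-1.2, 13, 0], [0, 0, -2.4]],
    [-1, [-1.3, 14, 0], [0, 0, -2.5]],
  ],
)

```text
clock: 12.45
ee_pos: [0.5299, 0.0246, 0.3599]
tool_rot: [-0.002, 0.131, 0.991, -0.0]
ft_force: [-0.6, 0.1, -0.3]
opening: 0.113
gripper_force: 32.8
```

Emit:
step_arm(
  moves=[
    [-1, [0, 0.8, 0], [0, 0, 0]],
    [-1, [0, 1.4, 0], [0, 0, 0]],
    [-1, [0, 1.4, 0], [0, 0, 0]],
    [-1, [0, 1.4, 0], [0, 0, 0]],
  ],
)

```text
clock: 12.85
ee_pos: [0.5308, 0.0575, 0.3611]
tool_rot: [-0.001, 0.131, 0.991, -0.0]
ft_force: [0.1, -0.0, -2.2]
opening: 0.111
gripper_force: 32.8
```

Emit:
step_arm(
  moves=[
    [-1, [-0.28, 0.5, -1], [0, 0, 0]],
    [-1, [-0.28, 1.2, -2.2], [0, 0, 0]],
    [-1, [-0.28, 2, -3.4], [0, 0, 0]],
    [-1, [-0.28, 2.34, -4.6], [0, 0, 0]],
    [-1, [-0.28, 2.34, -5.5], [0, 0, 0]],
    [-1, [-0.28, 2.34, -5.5], [0, 0, 0]],
    [-1, [-0.28, 2.34, -5.5], [0, 0, 0]],
  ],
)

```text
clock: 13.55
ee_pos: [0.5241, 0.1156, 0.2251]
tool_rot: [0.0, 0.131, 0.991, -0.0]
ft_force: [0.3, 0.5, -0.9]
opening: 0.109
gripper_force: 32.8
```

Run:
```python
from h import *
np.set_printoptions(precision=4,suppress=True)
o=r.observe();print(o["ee_pos"],o["tool_rot"],o["ft_force"])
b=lambda im:cv2.convertScaleAbs(im,alpha=1.6,beta=25)[:,:,::-1]
im=np.zeros((420,800,3),np.uint8)
t=cam("top");s=cam("side")
np.save("t.npy",t["color"]);np.save("s.npy",s["color"])
im[:,:400]=cv2.resize(b(t["color"][185:265,190:266]),(400,420));im[:,400:]=cv2.resize(b(s["color"][150:255,270:370]),(400,420))
cv2.imwrite("pics/c3.png",im)
p=o["ee_pos"]
print(proj(t,[p,p+[0,0,.027]]),proj(s,[p]))
```

```text
[0.5241 0.1156 0.2251] [ 0.0001  0.1312  0.9914 -0.    ] [ 0.2522  0.4593 -0.8642]
[[242.3447 231.2285]
 [241.3841 229.9296]] [[317.3381 189.7762]]
```

View pics/c3.png

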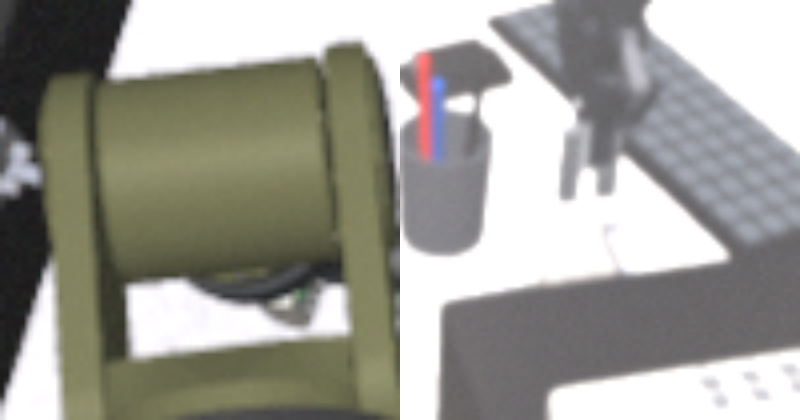

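The side crop shows the gripper holding the remote just outboard of the hook's lip, which is at about (323,210). The top view is blocked by the arm, so I'll go in slowly by feel.

Emit:
step_arm(
  moves=[
    [-1, [0.04, 0.15, -0.07], [0, 0, 0]],
    [-1, [0.08, 0.31, -0.07], [0, 0, 0]],
    [-1, [0.13, 0.46, -0.07], [0, 0, 0]],
    [-1, [0.17, 0.62, -0.07], [0, 0, 0]],
    [-1, [0.21, 0.77, -0.07], [0, 0, 0]],
    [-1, [0.25, 0.93, -0.07], [0, 0, 0]],
  ],
)

```text
clock: 14.25
ee_pos: [0.5302, 0.1399, 0.2228]
tool_rot: [-0.0, 0.131, 0.991, -0.0]
ft_force: [0.1, -0.5, -1.3]
opening: 0.108
gripper_force: 32.8
```

Emit:
step_arm(
  moves=[
    [-1, [0.02, 0.08, 0], [0, 0, 0]],
    [-1, [0.04, 0.15, 0], [0, 0, 0]],
    [-1, [0.06, 0.23, 0], [0, 0, 0]],
  ],
)

```text
clock: 14.55
ee_pos: [0.5316, 0.1454, 0.2227]
tool_rot: [-0.0, 0.131, 0.991, -0.0]
ft_force: [0.7, 0.4, -2.0]
opening: 0.114
gripper_force: 32.8
```

Emit:
step_arm(
  moves=[
    [-1, [0.02, 0.06, 0], [0, 0, 0]],
    [-1, [0.03, 0.12, 0], [0, 0, 0]],
    [-1, [0.05, 0.17, 0], [0, 0, 0]],
  ],
)

```text
clock: 14.85
ee_pos: [0.5329, 0.1496, 0.2228]
tool_rot: [0.0, 0.131, 0.991, -0.0]
ft_force: [-0.1, 0.6, -1.6]
opening: 0.112
gripper_force: 32.8
```

Emit:
step_arm(
  moves=[
    [-1, [0.02, 0.06, 0], [0, 0, 0]],
    [-1, [0.03, 0.12, 0], [0, 0, 0]],
  ],
)

```text
clock: 15.05
ee_pos: [0.5336, 0.1526, 0.2228]
tool_rot: [-0.0, 0.131, 0.991, -0.0]
ft_force: [0.6, 0.1, -2.0]
opening: 0.111
gripper_force: 32.8
```

Emit:
step_arm(
  moves=[
    [-1, [0.02, 0.06, 0], [0, 0, 0]],
    [-1, [0.03, 0.12, 0], [0, 0, 0]],
  ],
)

```text
clock: 15.25
ee_pos: [0.5344, 0.1557, 0.2228]
tool_rot: [-0.0, 0.131, 0.991, -0.0]
ft_force: [-0.0, -0.6, -1.7]
opening: 0.109
gripper_force: 32.8
```

Emit:
step_arm(
  moves=[
    [-1, [0.02, 0.08, 0], [0, 0, 0]],
    [-1, [0.04, 0.16, 0], [0, 0, 0]],
    [-1, [0.06, 0.24, 0], [0, 0, 0]],
  ],
)

```text
clock: 15.55
ee_pos: [0.5359, 0.1617, 0.2228]
tool_rot: [-0.0, 0.131, 0.991, -0.0]
ft_force: [-0.4, -0.0, -2.6]
opening: 0.11
gripper_force: 32.8
```

Emit:
step_arm(
  moves=[
    [-1, [0.02, 0.08, 0], [0, 0, 0]],
    [-1, [0.04, 0.16, 0], [0, 0, 0]],
    [-1, [0.06, 0.24, 0], [0, 0, 0]],
  ],
)

```text
clock: 15.85
ee_pos: [0.5374, 0.1677, 0.2228]
tool_rot: [-0.0, 0.131, 0.991, -0.0]
ft_force: [-0.5, -0.4, -2.5]
opening: 0.112
gripper_force: 32.8
```

Emit:
step_arm(
  moves=[
    [-1, [0.02, 0.09, 0], [0, 0, 0]],
    [-1, [0.04, 0.18, 0], [0, 0, 0]],
    [-1, [0.07, 0.27, 0], [0, 0, 0]],
  ],
)

```text
clock: 16.15
ee_pos: [0.5391, 0.1745, 0.2228]
tool_rot: [-0.0, 0.131, 0.991, -0.0]
ft_force: [-0.7, -0.1, -1.8]
opening: 0.109
gripper_force: 32.8
```

Emit:
step_arm(
  moves=[
    [-1, [0.02, 0.09, 0], [0, 0, 0]],
    [-1, [0.04, 0.18, 0], [0, 0, 0]],
    [-1, [0.07, 0.27, 0], [0, 0, 0]],
    [-1, [0.09, 0.35, 0], [0, 0, 0]],
  ],
)

```text
clock: 16.55
ee_pos: [0.5414, 0.1832, 0.2228]
tool_rot: [0.0, 0.131, 0.991, -0.0]
ft_force: [-0.0, -0.5, -1.3]
opening: 0.109
gripper_force: 32.8
```

Emit:
step_arm(
  moves=[
    [-1, [0.03, 0.1, 0], [0, 0, 0]],
    [-1, [0.05, 0.2, 0], [0, 0, 0]],
    [-1, [0.08, 0.3, 0], [0, 0, 0]],
    [-1, [0.1, 0.39, 0], [0, 0, 0]],
  ],
)

```text
clock: 16.95
ee_pos: [0.5439, 0.193, 0.2228]
tool_rot: [-0.0, 0.131, 0.991, -0.0]
ft_force: [-0.7, 0.7, -1.8]
opening: 0.111
gripper_force: 32.8
```

Emit:
step_arm(
  moves=[
    [-1, [0, 0, -0.08], [0, 0, 0]],
    [-1, [0, 0, -0.16], [0, 0, 0]],
    [-1, [0, 0, -0.24], [0, 0, 0]],
    [-1, [0, 0, -0.32], [0, 0, 0]],
    [-1, [0, 0, -0.38], [0, 0, 0]],
  ],
)

```text
clock: 17.45
ee_pos: [0.5438, 0.1927, 0.213]
tool_rot: [-0.0, 0.131, 0.991, -0.0]
ft_force: [0.3, -0.0, -1.6]
opening: 0.113
gripper_force: 32.8
```

Emit:
step_arm(
  moves=[
    [-1, [0, 0, -0.06], [0, 0, 0]],
    [-1, [0, 0, -0.1], [0, 0, 0]],
  ],
)

```text
clock: 17.65
ee_pos: [0.5438, 0.1928, 0.2106]
tool_rot: [-0.0, 0.131, 0.991, -0.0]
ft_force: [-0.1, -0.9, -2.1]
opening: 0.112
gripper_force: 32.9
```

Emit:
step_arm(
  moves=[
    [-1, [0, 0, -0.04], [0, 0, 0]],
    [-1, [0, 0, -0.04], [0, 0, 0]],
  ],
)

```text
clock: 17.85
ee_pos: [0.5439, 0.1928, 0.2103]
tool_rot: [0.0, 0.131, 0.991, 0.0]
ft_force: [-2.1, -1.4, 3.2]
opening: 0.108
gripper_force: 33.6
```

Emit:
step_arm(
  moves=[
    [-1, [0, 0, -0.04], [0, 0, 0]],
    [-1, [0, 0, -0.04], [0, 0, 0]],
  ],
)

```text
clock: 18.05
ee_pos: [0.544, 0.1927, 0.2098]
tool_rot: [0.001, 0.131, 0.991, 0.0]
ft_force: [-3.6, -2.2, 8.2]
opening: 0.108
gripper_force: 34.4
```

Emit:
step_arm(
  moves=[
    [-1, [0, 0, -0.04], [0, 0, 0]],
    [-1, [0, 0, -0.04], [0, 0, 0]],
  ],
)

```text
clock: 18.25
ee_pos: [0.5441, 0.1927, 0.2094]
tool_rot: [0.001, 0.131, 0.991, 0.0]
ft_force: [-5.2, -2.3, 12.6]
opening: 0.109
gripper_force: 35.1
```

Emit:
step_arm(
  moves=[
    [-1, [0, 0, 0.1], [0, 0, 0]],
    [-1, [0, 0, 0.1], [0, 0, 0]],
    [-0.7, [0, 0, 0.1], [0, 0, 0]],
    [-0.65, [0, 0, 0.1], [0, 0, 0]],
    [-0.6, [0, 0, 0.1], [0, 0, 0]],
    [-0.6, [0, 0, 0.1], [0, 0, 0]],
    [-0.6, [0, 0, 0.1], [0, 0, 0]],
  ],
)

```text
clock: 18.95
ee_pos: [0.5438, 0.1928, 0.2102]
tool_rot: [-0.0, 0.131, 0.991, -0.0]
ft_force: [-0.5, 0.5, -0.9]
opening: 0.203
gripper_force: 0.0
```

Emit:
step_arm(
  moves=[
    [-0.6, [0, 0, 0.3], [0, 0, 0]],
    [-0.6, [0, 0, 0.7], [0, 0, 0]],
    [-0.6, [0, 0, 1.2], [0, 0, 0]],
    [-0.6, [0, 0, 1.8], [0, 0, 0]],
    [-0.6, [0, 0, 3], [0, 0, 0]],
    [-0.6, [0, 0, 4.5], [0, 0, 0]],
    [-0.6, [0, 0, 6], [0, 0, 0]],
    [-0.6, [-1.5, -1, 6], [0, 0, 0]],
    [-0.6, [-3, -3, 6], [0, 0, 0]],
    [-0.6, [-5, -5, 6], [0, 0, 0]],
  ],
)

```text
clock: 19.95
ee_pos: [0.4405, 0.0907, 0.3611]
tool_rot: [0.001, 0.13, 0.991, 0.0]
ft_force: [-0.3, -1.2, 1.7]
opening: 0.2
gripper_force: 0.0
```

Emit:
step_arm(
  moves=[
    [-0.6, [-0.5, -1.5, 0], [0, 0, 0]],
    [-0.6, [-0.5, -3, 0], [0, 0, 0]],
    [-0.6, [-0.5, -4, 0], [0, 0, 0]],
    [-0.6, [-0.5, -4, 0], [0, 0, 0]],
    [-0.6, [-0.5, -4, 0], [0, 0, 0]],
    [-0.6, [-0.5, -4, 0], [0, 0, 0]],
    [-0.6, [-0.5, -4, 0], [0, 0, 0]],
    [-0.6, [-0.5, -4, 0], [0, 0, 0]],
    [-0.6, [-0.5, -4, 0], [0, 0, 0]],
    [-0.6, [-0.5, -4, 0], [0, 0, 0]],
  ],
)

```text
clock: 20.95
ee_pos: [0.4293, -0.0081, 0.3603]
tool_rot: [-0.0, 0.131, 0.991, -0.0]
ft_force: [0.9, -0.1, -0.3]
opening: 0.199
gripper_force: 0.0
```

Run:
```python
from h import *
b=lambda im:cv2.convertScaleAbs(im,alpha=1.6,beta=25)[:,:,::-1]
im=np.zeros((400,800,3),np.uint8)
t=cam("top");s=cam("side");o=r.observe();print(o["ee_pos"],o["ft_force"])
im[:,:400]=cv2.resize(b(t["color"][180:260,170:250]),(400,400));im[:,400:]=cv2.resize(b(s["color"][160:240,290:370]),(400,400))
cv2.imwrite("pics/c4.png",im)
```

```text
[ 0.4292378  -0.00820937  0.360263  ] [-0.33268985 -1.28006214 -0.09261921]
```

View pics/c4.png

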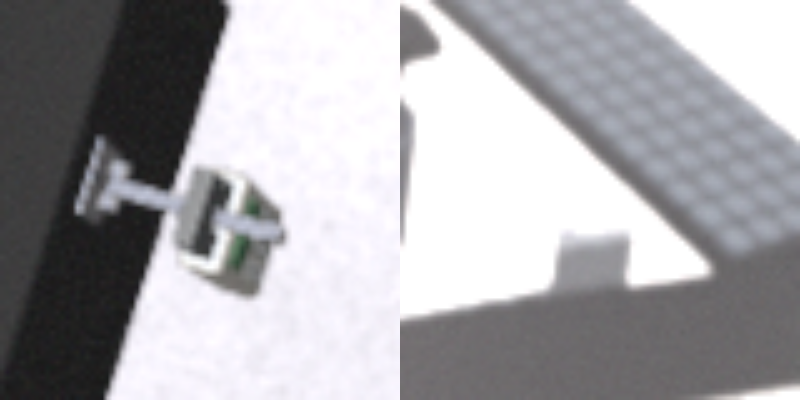

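The top crop shows the remote hanging upright on the bar. The header is at about (210,221), with the bar passing through the eye and out to the tip at (226,227), and the gripper is well clear. I'm handing in.

```bash
python3 -c "
from workcell import r
print(r.hand_in())"
```

```text
the job is handed in; nothing more can be done
None
```

I folded the hook out to its stop and hung the remote on it by its eye, behind the tip. The gripper let go and moved clear, and I handed the job in after about 21 s; no verdict came back.

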